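# Open the sliding-lid box and get the wax knife out

## Robot

A 7-joint arm with a two-finger parallel gripper is mounted at the origin on the work surface. World frame = base frame: x ahead of the robot, y to its left, z up, the work surface at z = 0. Lengths are in mm, angles in rad, forces in N, time in s.
With the tool pointing down it reaches from about 425 to 825 mm from the base axis. Payload 3.6 kg.
Tool frame: the origin (TCP) lies midway between the tips of the shut fingers; the grasp point (between the pads) lies 19 mm behind it; z points along the fingers, y is the line along which they close (so a half turn about z gives the same grasp; the last joint's range is limited). The gripper opens to 93 mm and grips with 3 to 60 N. Pads are 15 mm wide; open, the fingers measure 128 mm over their backs; the gripper's body (75 mm by 188 mm) begins 65 mm behind the grasp point.
Start: joints at [-1.337, 0.615, -0.013, 1.423, 0.008, 1.103, -0.04], TCP at [166.944, 628.165, 218.64] pointing down, gripper open.
Joint ranges: [-3.12, 3.12], [-0.3, 2.06], [-1.34, 1.32], [0.26, 2.42], [-1.36, 4.5], [0.01, 1.98], [-2.84, 2.84]. Speed limits (rad/s): [2.79, 2.79, 3.14, 3.14, 3.14, 3.14, 3.14].

## Interface

Orientations are given as [roll, pitch, yaw] about the fixed x, y, z axes, in that order (R = Rz(yaw) Ry(pitch) Rx(roll)).
In Python, from workcell import observe, snapshot, camera_model, job_done gives the robot as it stands.
- The arm moves only by the tool carry_out, never from a script. Its argument "motion" is one flat list of numbers, 5 for each row, row after row: the opening, from 0 (shut) to 1 (fully open), then the shift along the tool's x, y, z in m, then the turn about the tool's z in rad. A call has 1 to 20 rows; each row shifts and turns the commanded pose from where the row before left it, along the tool's axes as they then stand; what a row does not reach is not made up. A row lasts 1/10 s, in which the tool goes at most 50 mm and 8.59 degrees, less where a joint would pass 70% of its speed; a pose out of reach is approached as far as the arm can. A call is refused whole if a number of a shift passes 0.05 or a number of a turn 0.15, either way. A call with a gripper value outside its range is refused whole. The fingers move at their own pace and stop on an object; "newtons" is the grip in N (left out, the last holds). Time passes only in rows, so rows that do not move let the fingers close. It gives the time, the measured TCP pose, the force, the opening and the grip force at its end, in the units of the state.
- observe(): the state, without advancing time (a new reading comes with each control period).
- snapshot(name): name is "scene" or "top"; returns the picture (420x560x3 uint8, red, green, blue); there is no depth.
- camera_model(name): a dict with "fov_y" (degrees; the focal length in pixels is half the picture's height over the tangent of half this angle, whatever the lens; pixels are square), "cx", "cy" (the principal point, pixels), "dist_coeffs" ([k1, k2, p1, p2, k3] as OpenCV has them; the pictures are not rectified), "eye" and "rotation" of the camera in the world. Camera axes: x right, y down, z forward; pixel columns grow to the right and rows downward; lengths in mm; the calibration is good to about 2 mm. A picture is of the moment at which its call begins. camera_model takes no time and is no camera call.
- job_done(): hands the job in; it is judged then, once.
The state is a dict: "time_s": time; "q": joint angles; "qvel": joint speeds; "joint_torque": joint torques, N m; "position": TCP position; "tcp_rot": TCP orientation; "ft_force": force on the tool from outside, world axes, zero at the start; "wrist_torque": the same for the moment, N m; "grip_width": opening from 0.0 (shut) to 1.0 (fully open); "finger_force": force on a finger pad.
Only numpy, scipy, OpenCV 4.12 (cv2) and the standard library are available. Lean on these libraries where they do the work, as an engineer would, in place of code of your own. Each camera call takes 0.05 s, during which the arm holds its last target. There are 200 camera calls.

## Task

Get the batik wax knife out of its wooden sliding-lid box and lay it flat in the open shallow tray. The lid is a plain, thin sheet, not quite level, with nothing to grip: press on top of it with the fingertips and drag it back over the near wall until it is fully open at its stop, pressing only as hard as it needs, since the thin veneer splits if leaned on, and without dragging the box out of its place. Leave the lid open, set the knife down instead of dropping it, and do not disturb the other things on the table.

Things in the scene. Friction and masses are not known exactly. Their poses are not given: they have to be found in the camera images.
- box: Loose hand-made wooden brush box with sliding lid, 0.8 to 1.1 kg in all, outside 230 (x) x 100 (y) x 52 high; slides on the table if pulled. Origin: centre of its underside; x from the low near wall (-x) to the far wall, z up. Walls 9, floor 6 thick; inside 212 x 82. Holds only the knife.
- lid (a joint): Travel in m of the lid: a flat veneer sheet 2 thick, 223 long, visible 82 wide between its side rails, which rise 7 above it. 0 = shut, its far end 108 past the box's middle; grows as it slides to the box's -x out over the near wall; 0.185 = fully open, a hard stop. Stays where left; starts under 0.004. Resists with a steady 4 N; too light a press skids; splits if pressed over about 16 N.
- box_near (a point): Top middle of the near wall's outer face, 115 from the box's middle along -x, 40 above the table; the lid slides out over this wall.
- box_far (a point): Nominal top middle of the far wall's outer face, 115 from the box's middle along +x, 52 above the table. The lid's top is 45 above the table at the box's middle, but its rails were glued on out of level: it is up to 3 higher or lower at this end and the reverse at the near end, differently each time.
- knife_mid (a point): Centre, half-way up, of the wax knife, 45 g, 143 long, lying flat on the box's floor roughly along the box. x along it to the brass blade, z up. Flat-sided wooden handle 15 wide, 14 high, from 70 behind this point to 25 before it (centre of mass 14 behind: grip there, across); then a neck 11 thick and a fan blade to 28 wide, 4 thick, at half height, ending 73 before it.
- tray: Shallow open carton tray fixed to the table, outside 280 (x) x 200 (y) x 26 high, walls and floor 4 thick, empty. Origin: centre of its underside, z up.
- waxpot: Bystander: squat aluminium wax pot with lid, 88 diameter, 78 high, loose. Origin under its centre.
- brushtin: Bystander: round tin 70 diameter, 95 high, holding brushes that reach up to 175, loose. Origin under its centre.
- dyejar: Bystander: white-capped jar 64 diameter, 85 high, loose. Origin under its centre.

How it is judged (in metres and radians):
On the way, in this order (a step that is already met when the one before it is completed fails the run):
1. the lid is dragged back to its stop (value of joint lid above 0.181 m), for 0.2 s.
2. the knife is lifted clear out of the box (height (world z) of knife_mid above 0.075 m and contact force between the fingers and knife above 0.2 N), for 0.1 s.
At the end, for the whole second after the job is handed in: The knife lies flat and at rest in the tray (centre inside its walls and within 22 mm of its underside, tilted less than 0.15 rad), the lid is still open (0.172 m or more) and the box stands within 15 mm of where it stood (value of joint lid above 0.172 m and x of knife_mid in the frame of tray between -0.125 and 0.125 m and y of knife_mid in the frame of tray between -0.085 and 0.085 m and z of knife_mid in the frame of tray below 0.022 m and (angle between knife_mid's own z axis and vertical below 0.15 rad or angle between knife_mid's own z axis and vertical above 2.99 rad) and linear speed of knife below 0.02 m/s and distance of box from where it was at the start of the episode below 0.015 m); the robot touches nothing.
It fails at once if the lid is pressed with more than 16 N (contact force between lid and anything else above 16 N).
It fails at once if the box is dragged or pushed more than 15 mm from its place at either end (distance of any of box_near, box_far from where it was at the start of the episode above 0.015 m).
It fails at once if the knife is dropped (falls free faster than 0.6 m/s, about 18 mm) (contact force between each of the fingers, anything else and knife below 0.05 N and linear speed of knife above 0.6 m/s).
It fails at once if the wax pot, brush tin or dye jar is shoved more than 20 mm or tipped (distance of any of waxpot, brushtin, dyejar from where it was at the start of the episode above 0.02 m or angle between any of waxpot, brushtin, dyejar's own z axis and vertical above 0.3 rad).
It also fails if it takes over 72 s, if anything falls off the work surface, if the arm or the gripper's body presses on something with over 40 N, if the wrist force passes 120 N, or if a joint passes its speed limit or range.

## Working session

There is one attempt and no reset: what is moved stays moved. The work goes in short steps, Python scripts to look and compute and a tool call to move; the robot and the scene stay as the last step left them, time stands still between calls to the robot, and variables do not carry over. Pictures are saved under pics/ and viewed, at most 10 in all, crops included, and the job is handed in when it is done.

Besides the shell and the picture viewer there is one more tool, called after ">>>" as name(argument=value, ...) on one line, values as JSON. carry_out: Moves the arm, as the interface text tells. Its arguments: {"type":"object","properties":{"motion":{"type":"array"},"newtons":{"type":"number"}},"required":["motion"]}

```bash
mkdir -p pics; ls
python3 - <<'E'
from workcell import *
import cv2
for n in("scene","top"):
    cv2.imwrite(f"pics/{n}0.png",cv2.resize(snapshot(n)[:,:,::-1],(800,600)))
    print(camera_model(n))
s=observe();print({k:s[k] for k in("time_s","position","tcp_rot","ft_force","grip_width")})
E
```

```text
pics
{'fov_y': 54.98271692850456, 'cx': 279.4913040507079, 'cy': 214.9971924340609, 'dist_coeffs': array([-0.08121407,  0.        ,  0.        ,  0.        ,  0.        ]), 'eye': array([1347.85654552,  373.15635949, 1082.48818297]), 'rotation': array([-2.44893631e+00, -2.12733002e-03,  2.03878721e+00])}
{'fov_y': 43.019008048316984, 'cx': 284.06886263452196, 'cy': 206.0644196943146, 'dist_coeffs': array([-0.06691771,  0.        ,  0.        ,  0.        ,  0.        ]), 'eye': array([ 390.538737  ,   15.93274226, 1629.50313296]), 'rotation': array([-3.00265075e+00,  7.80086364e-04, -1.56685560e+00])}
{'time_s': 0.1, 'position': array([166.79548372, 627.51034231, 217.61245067]), 'tcp_rot': array([-3.13930138e+00,  5.26619061e-05,  2.88184888e+00]), 'ft_force': array([-0.76313771, -0.44254216,  0.28864811]), 'grip_width': 0.9996571379526416}
```

View pics/top0.png

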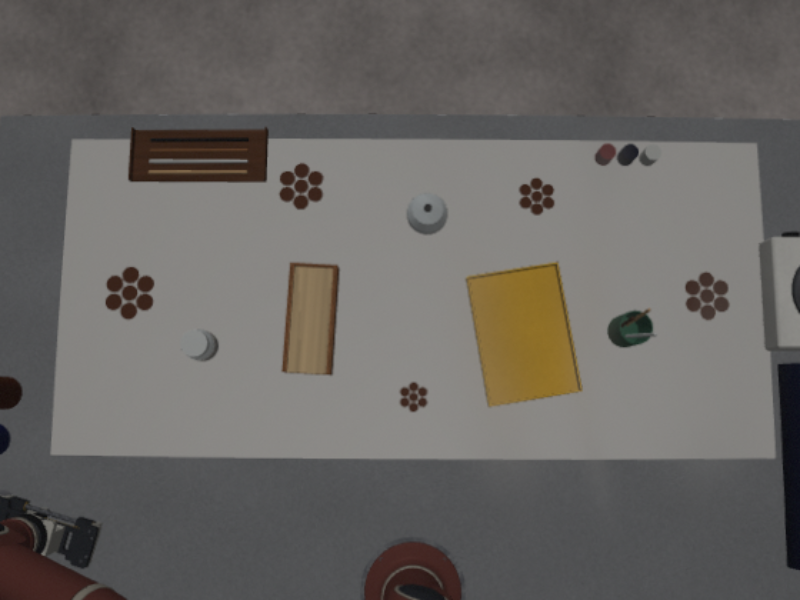

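View pics/scene0.png

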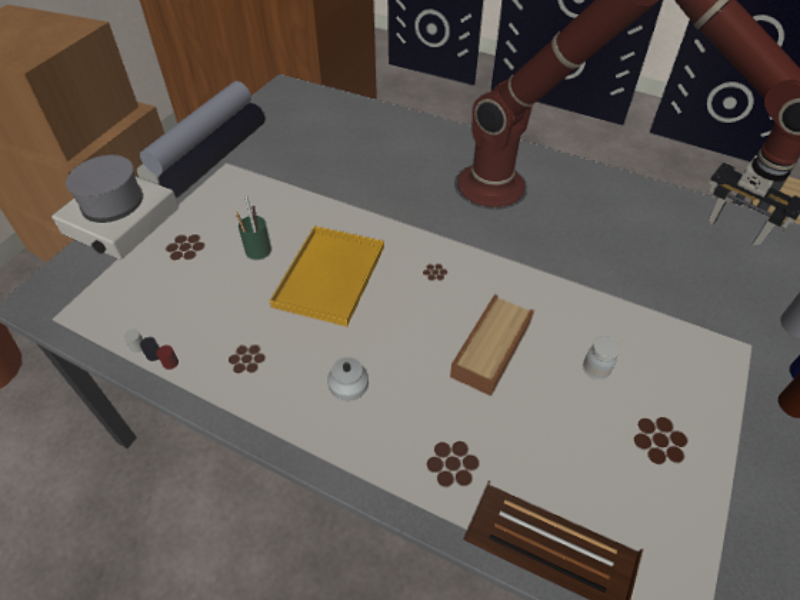

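The top view shows the box at about (311,320), its near end at the bottom (y≈375), and the tray at (524,335). The dye jar is at (200,345), the pot at (427,213) and the tin at (630,328). The scene view shows the same layout. Next is a close crop of the box.

```bash
cat > h.py <<'E'
import numpy as np, cv2
from workcell import *
from scipy.spatial.transform import Rotation as R
def cam(n):
    m=camera_model(n); f=210/np.tan(np.radians(m['fov_y'])/2)
    K=np.array([[f,0,m['cx']],[0,f,m['cy']],[0,0,1]])
    return K,m['dist_coeffs'],R.from_euler('xyz',m['rotation']).as_matrix(),m['eye']
def ground(n,px,z):
    K,d,Rm,e=cam(n)
    p=cv2.undistortPoints(np.array(px,float).reshape(-1,1,2),K,d).reshape(-1,2)
    r=np.c_[p,np.ones(len(p))]@Rm.T
    z=np.broadcast_to(z,len(p))
    return e+r*((z-e[2])/r[:,2])[:,None]
def crop(n,x0,y0,w,h,s,name):
    im=snapshot(n)[y0:y0+h,x0:x0+w,::-1]
    cv2.imwrite('pics/'+name,cv2.resize(im,None,fx=s,fy=s,interpolation=cv2.INTER_CUBIC))
E
python3 - <<'E'
from h import *
crop("top",180,175,80,95,6,"box1.png")
k=0.7
P=lambda a,z:print(ground("top",np.array(a)*k,z).round(0).tolist())
P([(291,264),(339,264),(332,375),(283,373)],52)
P([(467,278),(557,263),(581,390),(489,406)],26)
P([(197,345)],85);P([(427,208)],78);P([(632,325)],95)
E
```

```text
[[675.0, 260.0, 52.0], [675.0, 159.0, 52.0], [442.0, 170.0, 52.0], [446.0, 271.0, 52.0]]
[[651.0, -112.0, 26.0], [684.0, -306.0, 26.0], [413.0, -351.0, 26.0], [380.0, -157.0, 26.0]]
[[501.0, 444.0, 85.0]]
[[790.0, -26.0, 78.0]]
[[544.0, -443.0, 95.0]]
```

View pics/box1.png

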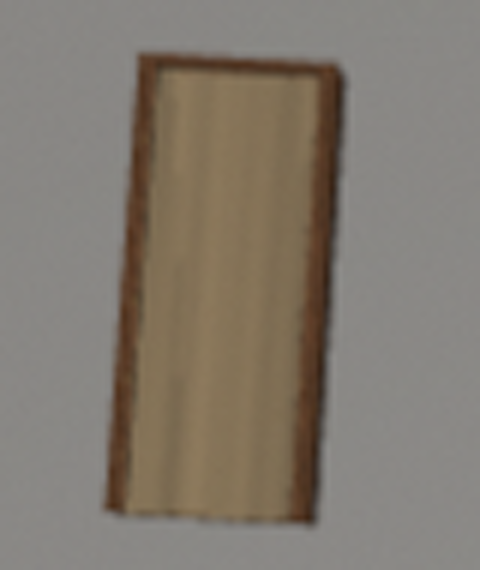

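The enlarged crop shows the top-face corners at about TL (141,55), TR (334,64), BL (106,511) and BR (303,522). The dark strip on the right is the side face. I'll compute the box pose from these.

Run:
```python
from h import *
c=np.array([(141,55),(334,64),(106,511),(303,522)])/6+[180-.4,175-.4]
w=ground("top",c,52);print(w.round(1))
ctr=w.mean(0);d=w[:2].mean(0)-w[2:].mean(0);print(ctr,np.linalg.norm(d),np.linalg.norm(w[0]-w[1]),np.linalg.norm(w[2]-w[3]))
yaw=np.arctan2(d[1],d[0]);u=d/np.linalg.norm(d);print("yaw",yaw)
s=observe();M=R.from_euler('xyz',s['tcp_rot']).as_matrix();print(M.round(3))
for o in (85,0):print("target",o,ctr+u*o)
t=w=ground("top",np.array([(467,278),(557,263),(581,390),(489,406)])*.7,26);print(t.mean(0),np.arctan2(*(t[0]-t[3])[[1,0]]))
```

```text
[[678.  262.2  52. ]
 [673.7 165.1  52. ]
 [449.9 273.9  52. ]
 [445.1 176.6  52. ]]
[561.68141079 219.45549549  52.        ] 228.69249650436615 97.22086657208942 97.4209740865404
yaw -0.050914650431116634
[[-0.966  0.257 -0.   ]
 [ 0.257  0.966 -0.002]
 [-0.    -0.002 -1.   ]]
target 85 [646.57126177 215.12961977  52.        ]
target 0 [561.68141079 219.45549549  52.        ]
[ 532.00931798 -231.36788545   26.        ] 0.1620470908889331
```

>>> carry_out(motion=[0,0,0,0,-0.1045,0,0,0,0,-0.1045,0,-0.0313,-0.0242,0,0,0,-0.0313,-0.0242,0,0,0,-0.0313,-0.0242,0,0,0,-0.0313,-0.0242,0,0,0,-0.0313,-0.0242,0,0,0,-0.0313,-0.0242,0,0,0,-0.0313,-0.0242,0,0,0,-0.0313,-0.0242,0,0,0,-0.0313,-0.0242,0,0,0,-0.0313,-0.0242,0,0,0,-0.0313,-0.0242,0,0,0,-0.0313,-0.0242,0,0,0,-0.0313,-0.0242,0,0,0,-0.0313,-0.0242,0,0,0,-0.0313,-0.0242,0,0,0,-0.0313,-0.0242,0,0,0,0,0,0,0,0,0,0,0,0], newtons=10)

```text
time_s: 2.15
position: [647.6, 214.8, 217.7]
tcp_rot: [-3.141, -0.002, 3.088]
ft_force: [-1.0, 0.1, -0.4]
grip_width: 0.002
finger_force: 0.0
```

>>> carry_out(motion=[0,0,0,0.025,0,0,0,0,0.025,0,0,0,0,0.025,0,0,0,0,0.025,0,0,0,0,0.025,0,0,0,0,0.02,0,0,0,0,0.01,0,0,0,0,0.005,0,0,0,0,0.003,0,0,0,0,0,0,0,0,0,0,0,0,0,0,0,0])

```text
time_s: 3.35
position: [648.0, 216.2, 56.6]
tcp_rot: [3.141, 0.002, 3.091]
ft_force: [0.4, 0.5, 0.2]
grip_width: 0.009
finger_force: 0.0
```

Run:
```python
from h import *
s=observe();print(s['position'],s['ft_force'],s['time_s'])
crop("top",180,175,80,95,6,"box2.png")
```

```text
[648.00278416 216.23136491  56.58476027] [0.43810649 0.52758015 0.24684583] 3.35
```

View pics/box2.png

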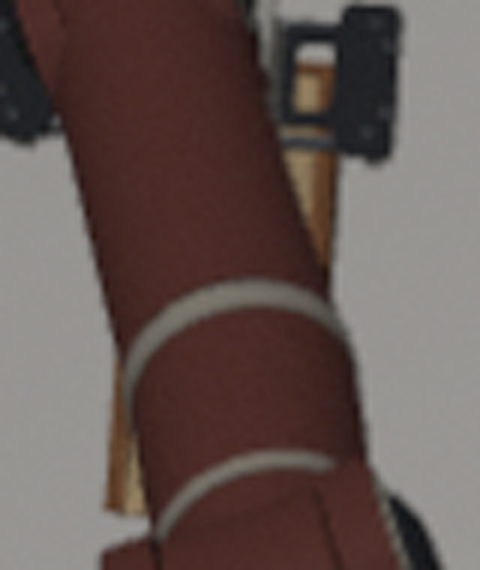

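The arm blocks the top view of the box, so I'll find the lid by touch.

>>> carry_out(motion=[0,0,0,0.003,0,0,0,0,0.003,0,0,0,0,0.001,0,0,0,0,0.0005,0,0,0,0,0.0005,0,0,0,0,0.0005,0,0,0,0,0,0,0,0,0,0,0])

```text
time_s: 4.2
position: [647.5, 216.0, 47.2]
tcp_rot: [-3.142, -0.0, 3.091]
ft_force: [0.3, 0.4, 0.4]
grip_width: 0.006
finger_force: 0.0
```

>>> carry_out(motion=[0,0,0,0.0005,0,0,0,0,0.0005,0,0,0,0,0,0])

```text
time_s: 4.5
position: [647.5, 216.1, 46.1]
tcp_rot: [-3.142, -0.0, 3.091]
ft_force: [0.4, -0.0, -0.5]
grip_width: 0.008
finger_force: 0.0
```

>>> carry_out(motion=[0,0,0,0.0005,0,0,0,0,0.0005,0,0,0,0,0,0])

```text
time_s: 4.8
position: [647.5, 216.1, 45.9]
tcp_rot: [3.142, 0.0, 3.091]
ft_force: [-2.0, -0.5, 4.5]
grip_width: 0.003
finger_force: 2.3
```

>>> carry_out(motion=[0,0,0,0.0005,0,0,0,0,0.0003,0,0,0,0,0,0,0,0,0,0,0])

```text
time_s: 5.2
position: [647.5, 216.1, 45.8]
tcp_rot: [3.141, 0.0, 3.091]
ft_force: [-3.2, -1.3, 7.9]
grip_width: 0.003
finger_force: 4.0
```

>>> carry_out(motion=[0,0.002,0,0.0003,0,0,0.003,0,0,0,0,0.003,0,0,0,0,0.004,0,0,0,0,0.004,0,0,0,0,0.004,0,0,0])

```text
time_s: 5.8
position: [630.8, 217.2, 45.8]
tcp_rot: [3.14, 0.008, 3.09]
ft_force: [3.9, -0.2, 5.1]
grip_width: 0.005
finger_force: 2.8
```

>>> carry_out(motion=[0,0,0,0.0005,0,0,0.002,0,0.0003,0,0,0.004,0,0.0001,0,0,0.004,0,0,0,0,0.004,0,0.0001,0,0,0.004,0,0,0])

```text
time_s: 6.4
position: [613.6, 218.0, 45.5]
tcp_rot: [3.14, 0.009, 3.09]
ft_force: [4.1, -0.6, 9.0]
grip_width: 0.005
finger_force: 4.2
```

Run:
```python
from h import *
s=observe();print(s['position'],s['ft_force'])
crop("scene",300,190,110,95,7,"s3.png")
```

```text
[613.58109663 218.02166565  45.53030113] [ 4.0560056  -0.59399838  8.98217863]
```

View pics/s3.png

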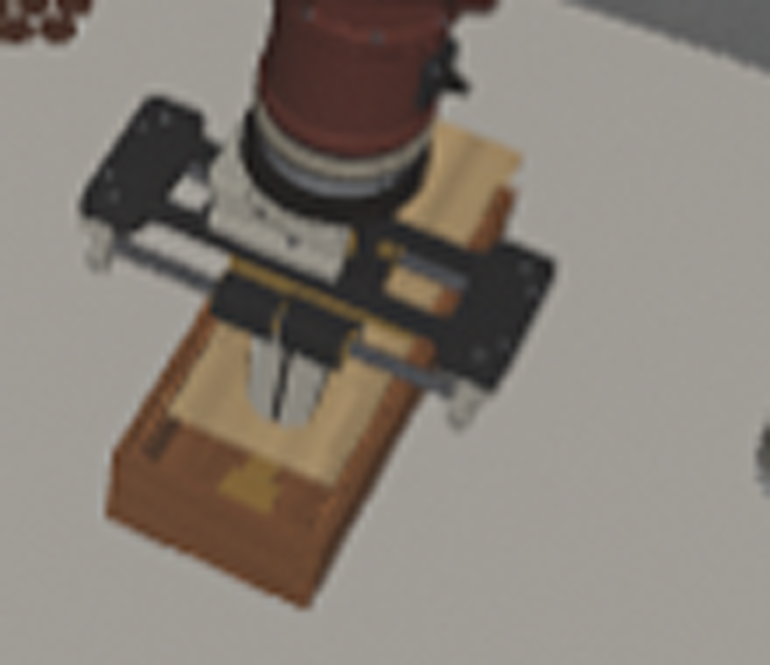

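The lid is moving with the fingertips: its end is at crop y≈390–480, the blade shows beyond it, and the box hasn't moved. I'll keep dragging.

>>> carry_out(motion=[0,0.005,0,0.0001,0,0,0.005,0,0,0,0,0.005,0,0.0001,0,0,0.005,0,0,0,0,0.005,0,0.0001,0,0,0.005,0,0,0])

```text
time_s: 7.05
position: [583.8, 219.5, 45.3]
tcp_rot: [3.139, 0.009, 3.09]
ft_force: [4.8, -1.5, 9.0]
grip_width: 0.011
finger_force: 4.7
```

>>> carry_out(motion=[0,0.005,0,0.0001,0,0,0.005,0,0,0,0,0.005,0,0.0001,0,0,0.005,0,0,0,0,0.005,0,0.0001,0,0,0.005,0,0,0,0,0.005,0,0.0001,0,0,0.005,0,0,0])

```text
time_s: 7.85
position: [544.0, 221.5, 45.0]
tcp_rot: [3.139, 0.01, 3.09]
ft_force: [4.2, -1.3, 11.1]
grip_width: 0.008
finger_force: 5.5
```

>>> carry_out(motion=[0,0.005,0,-0.0002,0,0,0.005,0,0,0,0,0.005,0,0,0,0,0.005,0,0,0,0,0.005,0,0.0001,0,0,0.005,0,0,0,0,0.005,0,0,0,0,0.005,0,0,0])

```text
time_s: 8.65
position: [503.8, 223.5, 44.6]
tcp_rot: [3.139, 0.009, 3.089]
ft_force: [3.9, -2.0, 10.7]
grip_width: 0.004
finger_force: 5.5
```

>>> carry_out(motion=[0,0.005,0,0,0,0,0.005,0,0,0,0,0.005,0,0,0,0,0.005,0,0,0,0,0.005,0,0.0001,0,0,0.005,0,0,0,0,0.002,0,0,0])

```text
time_s: 9.35
position: [471.3, 225.1, 44.4]
tcp_rot: [3.14, 0.008, 3.089]
ft_force: [4.0, -1.9, 11.4]
grip_width: 0.003
finger_force: 5.8
```

>>> carry_out(motion=[0,0.002,0,-0.0003,0,0,0.002,0,0,0,0,0.001,0,0,0])

```text
time_s: 9.65
position: [466.3, 225.3, 44.4]
tcp_rot: [3.14, 0.007, 3.089]
ft_force: [4.1, -1.8, 10.0]
grip_width: 0.003
finger_force: 5.2
```

>>> carry_out(motion=[0,0.001,0,0,0,0,0.001,0,0,0,0,0.001,0,0,0])

```text
time_s: 9.95
position: [463.5, 225.5, 44.4]
tcp_rot: [3.14, 0.007, 3.089]
ft_force: [4.1, -1.0, 10.3]
grip_width: 0.004
finger_force: 5.2
```

>>> carry_out(motion=[0,0.001,0,0,0,0,0.001,0,0,0])

```text
time_s: 10.15
position: [461.5, 225.6, 44.4]
tcp_rot: [3.14, 0.007, 3.089]
ft_force: [3.4, -2.2, 9.9]
grip_width: 0.006
finger_force: 5.2
```

>>> carry_out(motion=[0,0.001,0,0,0,0,0.001,0,0,0])

```text
time_s: 10.35
position: [459.5, 225.7, 44.3]
tcp_rot: [3.14, 0.007, 3.089]
ft_force: [4.5, -2.2, 10.9]
grip_width: 0.003
finger_force: 5.2
```

Run:
```python
from h import *
s=observe();print(s['position'],s['ft_force'])
crop("scene",300,190,110,85,7,"s4.png")
```

```text
[459.45936419 225.66695815  44.34146287] [ 4.46509467 -2.19795413 10.88415506]
```

View pics/s4.png

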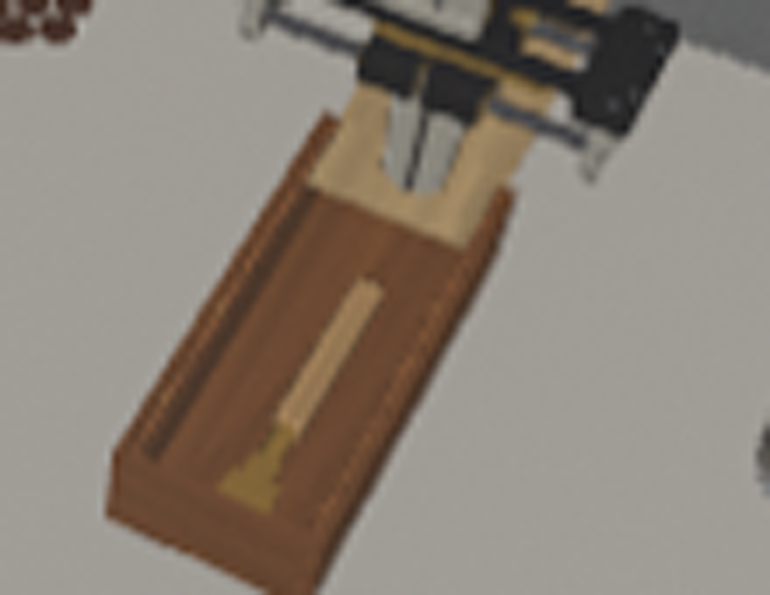

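Box corner (110,515) is unchanged. The lid's end runs (308,182)–(465,247). The knife handle spans (370,287) to (287,425), with the blade end at about (245,500).

Run:
```python
from h import *
g=lambda a,z:ground("scene",np.array(a)/7+[299.6,189.6],z)
c=np.array([561.7,219.5]);a=-.051;B=np.array([[np.cos(a),np.sin(a)],[-np.sin(a),np.cos(a)]])
b=lambda w:(w[:,:2]-c)@B.T
print("lid now",b(g([(308,182),(465,247)],44.5)));print("lid s3",b(g([(170,415),(330,487)],45)))
print("box far top corners",b(g([(115,455)],52)))
k=g([(370,287),(287,425)],20);k2=g([(245,500)],15);print(k,k2,b(k),b(k2),np.linalg.norm(k[0]-k[1]))
d=k[1]-k[0];print("knife yaw",np.arctan2(d[1],d[0]))
```

```text
lid now [[-76.17749772 -44.37042927]
 [-76.65264311  36.15752958]]
lid s3 [[ 79.17724661 -42.75530594]
 [ 78.9976743   35.19417216]]
box far top corners [[115.16248032 -52.85711939]]
[[510.30556786 224.23856535  20.        ]
 [602.4955914  217.94450413  20.        ]] [[645.80355962 215.27779299  15.        ]] [[-51.56917026   2.11242425]
 [ 40.82184413   0.52619996]] [[8.42094459e+01 7.07051540e-02]] 92.40463000787572
knife yaw -0.06816691260893007
```

>>> carry_out(motion=[0,0.001,0,0,0,0,0.001,0,0,0,0,0,0,0,0])

```text
time_s: 10.7
position: [458.7, 225.9, 44.4]
tcp_rot: [3.139, 0.01, 3.089]
ft_force: [4.7, -2.5, 8.8]
grip_width: 0.005
finger_force: 4.3
```

>>> carry_out(motion=[0,0.001,0,0,0,0,0.0005,0,0,0,0,0,0,0,0])

```text
time_s: 11.0
position: [457.4, 226.4, 44.4]
tcp_rot: [3.138, 0.01, 3.089]
ft_force: [5.2, -1.9, 8.4]
grip_width: 0.007
finger_force: 4.2
```

>>> carry_out(motion=[0,0,0,-0.005,0,0,0,0,-0.02,0,0,0,0,-0.03,0,0.34,-0.02,0,-0.01,0,0.34,-0.0295,0,0,0.015,0.34,-0.0295,0,0,0,0.34,-0.02,0,0,0,0.34,-0.0075,0,0,0,0.34,0,0,0,0,0.34,0,0,0,0])

```text
time_s: 12.0
position: [556.3, 220.1, 106.9]
tcp_rot: [-3.141, -0.004, 3.077]
ft_force: [-0.6, 0.1, 0.2]
grip_width: 0.343
finger_force: 0.0
```

Run:
```python
from h import *
s=observe();print(s['position'],s['tcp_rot'],s['ft_force'],s['grip_width'])
crop("scene",300,180,110,85,7,"s5.png")
```

```text
[556.30565387 220.05273666 106.91687909] [-3.14087217 -0.00355796  3.0769518 ] [-0.58956005  0.054623    0.19285214] 0.3428098369814377
```

View pics/s5.png

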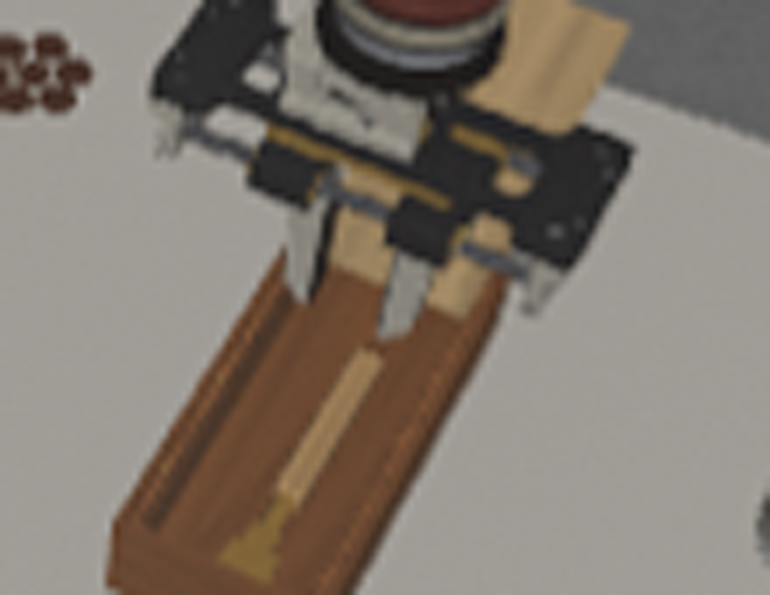

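The lid is open with its end at the top, and the knife is centred ahead of the fingers. I'll descend over the handle.

>>> carry_out(motion=[0.34,-0.007,0.001,0.02,0,0.34,0,0,0.03,0,0.34,0,0,0.02,0,0.34,0,0,0.015,0,0.34,0,0,0.008,0,0.34,0,0,0.004,0,0.34,0,0,0,0,0.34,0,0,0,0])

```text
time_s: 12.85
position: [566.2, 220.5, 11.5]
tcp_rot: [3.141, 0.001, 3.076]
ft_force: [0.3, -0.3, 0.8]
grip_width: 0.339
finger_force: 0.0
```

>>> carry_out(motion=[0.34,0.001,0,0.0015,0,0.34,0.001,0,0.001,0,0,0,0,0,0,0,0,0,0,0,0,0,0,0,0,0,0,0,0,0,0,0,0,0,0,0,0,0,0,0], newtons=12)

```text
time_s: 13.65
position: [563.6, 220.5, 8.2]
tcp_rot: [3.142, 0.0, 3.076]
ft_force: [0.7, 0.3, 0.9]
grip_width: 0.158
finger_force: 12.0
```

>>> carry_out(motion=[0,0,0,-0.005,0,0,0,0,-0.01,0,0,0,0,-0.015,0,0,0,0,-0.02,0,0,0,0,-0.02,0,0,0,0,-0.02,0,0,0,0,-0.02,0,0,0,0,-0.01,0,0,0,0,0,0,0,0,0,0,0])

```text
time_s: 14.65
position: [563.2, 220.2, 128.0]
tcp_rot: [-3.141, -0.0, 3.076]
ft_force: [-0.1, 0.1, -0.4]
grip_width: 0.159
finger_force: 12.0
```

Run:
```python
from h import *
s=observe();print(s['position'],s['tcp_rot'],s['ft_force'],s['grip_width'],s['finger_force'])
crop("scene",290,150,130,105,6,"s6.png")
```

```text
[563.20588274 220.2488974  128.03886386] [-3.14132621e+00 -4.58168395e-04  3.07589856e+00] [-0.06305492  0.0683617  -0.37621356] 0.15885004691321303 11.999823153018951
```

View pics/s6.png

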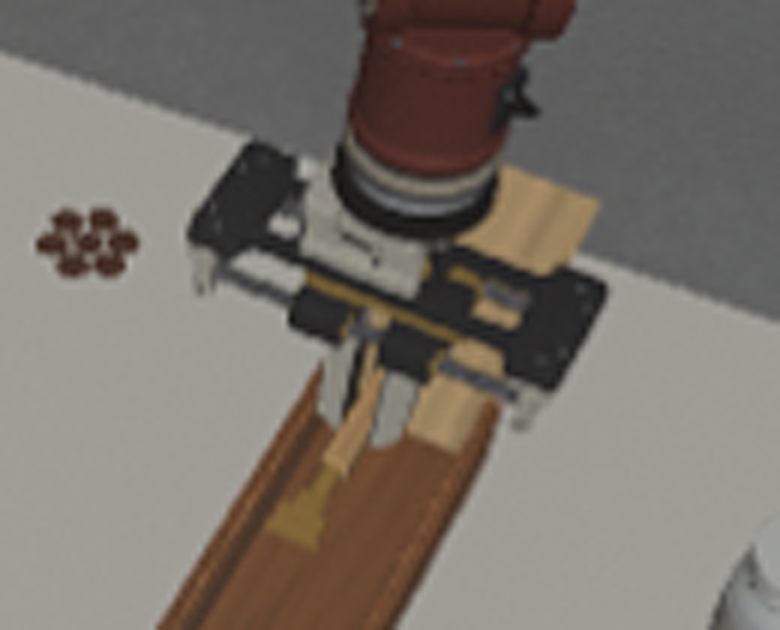

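The knife is held level, clear of the box, and the box and lid haven't moved. Next is the move over the tray.

>>> carry_out(motion=[0,0,0,0,-0.114,0,0,0,0,-0.114,0,0.005,-0.016,0,0,0,0.0083,-0.0314,0,0,0,0.0083,-0.0314,0,0,0,0.0083,-0.0314,0,0,0,0.0083,-0.0314,0,0,0,0.0083,-0.0314,0,0,0,0.0083,-0.0314,0,0,0,0.0083,-0.0314,0,0,0,0.0083,-0.0314,0,0,0,0.0083,-0.0314,0,0,0,0.0083,-0.0314,0,0,0,0.0083,-0.0314,0,0,0,0.0083,-0.0314,0,0,0,0.0083,-0.0314,0,0,0,0.004,-0.016,0,0,0,0,0,0,0,0,0,0,0,0])

```text
time_s: 16.6
position: [519.1, -231.4, 127.8]
tcp_rot: [3.14, -0.0, -2.979]
ft_force: [-0.5, 0.2, -0.5]
grip_width: 0.161
finger_force: 12.0
```

>>> carry_out(motion=[0,0,0,0.02,0,0,0,0,0.03,0,0,0,0,0.03,0,0,0,0,0.02,0,0,0,0,0.01,0,0,0,0,0.005,0,0,0,0,0.003,0,0,0,0,0,0,0,0,0,0,0])

```text
time_s: 17.5
position: [520.0, -233.1, 11.1]
tcp_rot: [-3.141, 0.001, -2.979]
ft_force: [-0.5, 0.3, -1.0]
grip_width: 0.159
finger_force: 12.0
```

>>> carry_out(motion=[0,0,0,0.001,0,0,0,0,0.001,0,0,0,0,0.001,0,0,0,0,0.0005,0,0,0,0,0,0,0,0,0,0,0])

```text
time_s: 18.1
position: [519.3, -233.0, 6.6]
tcp_rot: [-3.142, -0.0, -2.979]
ft_force: [-1.0, 0.2, -1.4]
grip_width: 0.16
finger_force: 12.0
```

>>> carry_out(motion=[0,0,0,0.0005,0,0,0,0,0.0003,0,0,0,0,0,0])

```text
time_s: 18.4
position: [519.4, -233.0, 6.2]
tcp_rot: [-3.141, 0.0, -2.979]
ft_force: [-0.4, 0.7, 3.6]
grip_width: 0.157
finger_force: 12.0
```

Contact with the tray floor at the expected height. I'll open gently, then go straight up.

>>> carry_out(motion=[0.25,0,0,0,0,0.35,0,0,0,0,0.4,0,0,0,0,0.4,0,0,0,0,0.4,0,0,-0.005,0,0.4,0,0,-0.02,0,0.4,0,0,-0.03,0,0.4,0,0,-0.04,0,0.4,0,0,-0.04,0,0.4,0,0,-0.03,0,0.4,0,0,0,0,0.4,0,0,0,0])

```text
time_s: 19.6
position: [519.3, -232.9, 171.4]
tcp_rot: [-3.141, 0.001, -2.979]
ft_force: [-0.1, -0.0, -0.3]
grip_width: 0.398
finger_force: 0.0
```

Run:
```python
from h import *
s=observe();print(s['position'],s['ft_force'],s['time_s'])
cv2.imwrite("pics/s7.png",cv2.resize(snapshot("scene")[120:330,150:430,::-1],None,fx=2.8,fy=2.8,interpolation=cv2.INTER_CUBIC))
```

```text
[ 519.27410822 -232.91464983  171.4395295 ] [-0.05283099 -0.0370587  -0.2799195 ] 19.6
```

View pics/s7.png

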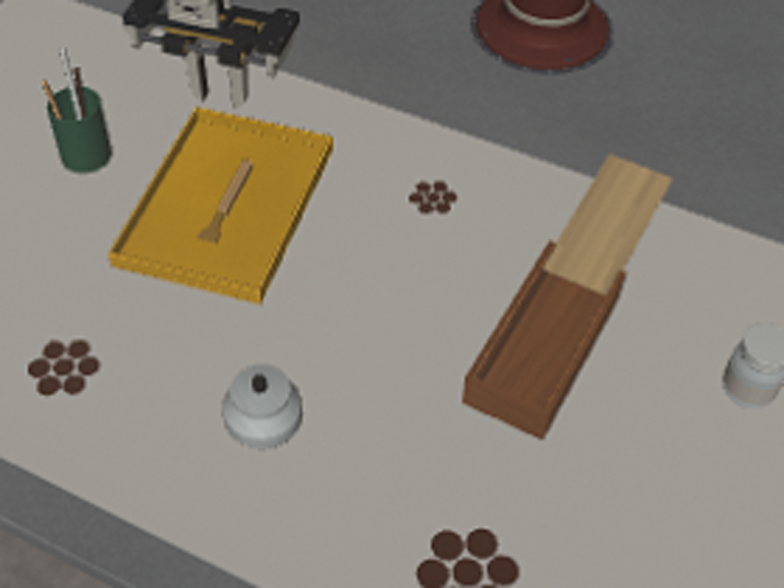

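The knife lies flat near the middle of the tray (228,200), the lid is open, and the bystanders are untouched.

```bash
python3 -c "from workcell import *;print(job_done())"
```

```text
the job is handed in; nothing more can be done
None
```

The wax knife is lying flat near the middle of the tray, the lid is open at its stop, the box and the other things are in place, and the job was handed in at about 20 s (no verdict came back).

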